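Get the stone model out from behind the bottles and into its case pan

ROBOT

A 6-joint arm with a two-finger parallel gripper is mounted at the origin on the work surface. World frame = base frame: x ahead of the robot, y to its left, z up, the work surface at z = 0. Lengths are in mm, angles in degrees, forces in N, time in s.
With the tool pointing down it reaches from about 300 to 1000 mm from the base axis. Payload 5.1 kg.
Tool frame: the origin (TCP) lies on the centre line of the jaws, within the pads' length; the fingertips stand 19 mm ahead of it and the grasp point (between the pads) is the TCP (tip_reach is the distance from the TCP to the fingertips, in mm); z points along the fingers, y is the line along which they close (so a half turn about z gives the same grasp; the last joint's range is limited). The gripper opens to 95 mm and grips with 3 to 60 N. Pads are 20 mm wide; open, the fingers measure 119 mm over their backs; the gripper's body (75 mm by 180 mm) begins 59 mm behind the grasp point.
Start: joints at [-77.957, 7.093, 94.555, -0, 78.352, -4.733], TCP at [187.58, -622.333, 233.656] pointing down, gripper open.
Joint ranges: [-149.61, 149.61], [-58.7, 133.49], [1.44, 155.28], [-77.14, 257.14], [18.33, 153.61], [-166.67, 166.67]. Speed limits (degrees/s): [147.25, 147.25, 180, 180, 180, 180].

INTERFACE

Orientations are given as [roll, pitch, yaw] about the fixed x, y, z axes, in that order (R = Rz(yaw) Ry(pitch) Rx(roll)).
In Python, from workcell import * gives the robot as it stands.
- The arm moves only by the shell command python3 -m handwheel 'ROWS' [FORCE]. ROWS is JSON, a list that holds one entry, the list of rows, each a list of 5 numbers: the finger opening in mm, from 0 to 95.1, then the shift along the tool's x, y, z in mm, then the turn about the tool's z in degrees. A call has 1 to 5 rows; each row shifts and turns the commanded pose from where the row before left it, along the tool's axes as they then stand; what a row does not reach is not made up. A row lasts 1/10 s, in which the tool goes at most 50 mm and 8.59 degrees, less where a joint would pass 70% of its speed; a pose out of reach is approached as far as the arm can. A call is refused whole if a number of a shift passes 50 or a number of a turn 8.59, either way. A call with a gripper value outside its range is refused whole. The fingers move at their own pace and stop on an object; FORCE is the grip in N (left out, the last holds). Time passes only in rows, so rows that do not move let the fingers close. It gives the time, the measured TCP pose, the force, the opening and the grip force at its end, in the units of the state.
- state(): the state, without advancing time (a new reading comes with each control period).
- camera(name): name is "side" or "top"; returns a dict with "pixels" (420x560x3 uint8, blue, green, red), "z_map" (420x560 float32, mm along the optical axis (not along the pixel's ray), 0 where there is no reading), "fx", "fy", "cx", "cy" (pixels), "rvec" (rotation vector, rad) and "tvec" (3), from world to camera coordinates, as OpenCV has them. Camera axes: x right, y down, z forward; pixel columns grow to the right and rows downward; lengths in mm; the calibration is good to about 2 mm. A picture is of the moment at which its call begins.
- close_job(): hands the job in; it is judged then, once.
Trained networks look in a picture, given as the dict that the camera call returned (one of the last four; its "shot" number tells which), for a name from the list of things; names that differ only in an ending like _2 or _b are one class to them, and where a whole thing is asked for, a point or a joint stands for the part that bears it (a point fixed in the world has none). Each returns a list of dicts, best first, with "score" (0 to 1); they miss things now and then, are a little off and sometimes report something else, mostly with a low value. They report only what shows in the picture. A call takes as long as a camera call. They do not tell look-alikes from the thing itself.
- regions_of(picture, target): "mask" (420x560 bool, what is visible of it) and "rect" ([left, top, width, height] in pixels, round what is visible of it).
The state is a dict: "clock": time; "q": joint angles; "dq": joint speeds; "joint_torque": joint torques, N m; "position": TCP position; "eef_rot": TCP orientation; "ft_force": force on the tool from outside, world axes, zero at the start; "ft_torque": the same for the moment, N m; "gripper_width": opening from 0.0 (shut) to 1.0 (fully open); "grip_force": force on a finger pad.
Only numpy, scipy, OpenCV 4.12 (cv2) and the standard library are available. Lean on these libraries where they do the work, as an engineer would, in place of code of your own. Each camera call takes 0.05 s, during which the arm holds its last target. There are 200 camera calls.

TASK

The small stone model in the aluminium bench tray is hemmed in by a spray can, a bottle and a jar. Stand all three of them on the blue-green bench mat so that the model is free, then lift the model out and set it down gently, teeth up, in the case pan beside its opposing model; finally put the can, the bottle and the jar back in the tray, each upright exactly where it stood before. Leave the opposing model, the tin and the glass dish alone, and do not drop or knock over anything.

Things in the scene. Friction and masses are not known exactly. Their poses are not given: they have to be found in the camera images.
- can_mid (a point): spray can, upright round cylinder 45 mm in diameter and 130 mm tall with a full-width white cap (the top 33 mm), white label and aluminium ends, 130 g; loose, stands in the tray. The point is its centre, 65 mm above its underside; z up its axis
- bottle_mid (a point): amber glass bottle, 50 mm in diameter and 116 mm tall: straight body up to 66 mm, then sloping to a 28 mm neck at 78 mm, and a black screw cap 33 mm in diameter from 88 to 116 mm, where it is best gripped; 170 g; loose, stands in the tray. The point is its centre, 58 mm above its underside; z up its axis
- jar_mid (a point): white plastic powder jar, 80 mm tall, body 52 mm in diameter, wide screw lid 55 mm in diameter over the top 25 mm, best gripped by the lid; 180 g; loose, stands in the tray. The point is its centre, 40 mm above its underside; z up its axis
- model_mid (a point): the stone model to be fetched: tan block with a row of teeth on top, 54 mm long (its y) by 30 mm wide (its x) by 38 mm tall; its base has flat upright sides up to 22 mm, best gripped low across the 30 mm width; 90 g; loose, stands teeth up in the tray between the three containers. The point is its centre, 19 mm above its underside
- tray: aluminium bench tray, fixed, 176 mm deep (its x) by 256 mm wide (its y), floor 4 mm thick, back and side walls 30 mm tall, front lip (-x side, towards the robot) 12 mm tall, walls 3 mm thick. Origin: centre of its underside, on the bench. The model stands about 35 mm behind (+x) the centre. One of the containers stands at each side of it (62 mm off in y) and one in front of it (53 mm off in x); which is which changes. About 36 mm is free between the model and the back wall
- mat: blue-green bench mat lying on the bench, fixed, 220 mm (its x) by 130 mm (its y), 3 mm thick, empty at the start: the place for the three containers meanwhile (room for three in a row 75 mm apart along its x). Origin: centre of its underside. It lies to the left or to the right of the tray
- pan: pale blue open plastic case pan, fixed, 200 mm (its x) by 140 mm (its y), 40 mm tall outside, walls and floor 3 mm thick, with a yellow job slip on its -x end. Origin: centre of its underside, on the bench. It lies on the other side of the tray from the mat. Its -x half (towards the robot) is empty; the opposing model stands in its +x half
- opposing_mid (a point): the opposing stone model, another tan block with teeth, 54 by 30 by 38 mm like the first, loose in the +x half of the case pan, its length across the pan; must stay where it is. The point is its centre, 19 mm above its underside
- tin: low round steel tin, 44 mm in diameter, 18 mm tall, loose, in the tray's front left (+y) corner; to be left alone. Origin: centre of its underside
- dish: small glass dish, 38 mm in diameter, 20 mm tall, loose, in the tray's front right (-y) corner; to be left alone. Origin: centre of its underside
There are look-alikes about, which are no part of the job. Leave any purple look-alike of the part that bears model_mid alone.

How it is judged:
By the outcome, as a careful person would: the job done as asked, in the order asked, and still so for the second after the job is handed in, with the robot touching nothing.
It also fails if it takes over 131 s, if anything falls off the work surface, if the arm or the gripper's body presses on something with over 40 N, if the wrist force passes 120 N, or if a joint passes its speed limit or range.

## Working session

There is one attempt and no reset: what is moved stays moved. The work goes in short steps, Python scripts to look and compute and a shell command to move; the robot and the scene stay as the last step left them, time stands still between calls to the robot, and variables do not carry over. Pictures are saved under pics/ and viewed, at most 14 in all, crops included, and the job is handed in when it is done.

```bash
mkdir -p pics
cat > h.py <<'E'
from workcell import *
import numpy as np, cv2
def pts(c):
    z=c["z_map"]; v,u=np.mgrid[:420,:560]
    P=np.stack([(u-c["cx"])/c["fx"]*z,(v-c["cy"])/c["fy"]*z,z],-1)
    R=cv2.Rodrigues(np.array(c["rvec"],float))[0]
    W=(P-np.array(c["tvec"]).ravel())@R
    W[z==0]=np.nan
    return W
E
python3 - <<'E'
from h import *
print(state())
for n in ("top","side"):
    c=camera(n); cv2.imwrite(f"pics/{n}0.png",c["pixels"]); W=pts(c)
    for t in ["can_mid","bottle_mid","jar_mid","model_mid","tray","mat","pan","opposing_mid","tin","dish"]:
        for r in regions_of(c,t)[:3]:
            w=W[r["mask"]]; w=w[~np.isnan(w[:,0])]
            if len(w)<5: continue
            zt=np.percentile(w[:,2],97); top=w[w[:,2]>zt-6]
            print(n,t,round(r["score"],2),r["rect"],"all",np.percentile(w,2,axis=0).round(),np.percentile(w,98,axis=0).round(),"top",((np.percentile(top,2,axis=0)+np.percentile(top,98,axis=0))/2).round(1))
E
```

```text
{'clock': 0.0, 'q': array([-7.79552900e+01,  7.13348990e+00,  9.46330910e+01, -2.65131097e-04,
        7.83534515e+01, -4.73198258e+00]), 'dq': array([-0.09331426, -0.00984942,  0.00017093, -0.0207906 ,  0.01297572,
       -0.00423892]), 'joint_torque': array([ 6.33595919e-04, -4.17605138e+01, -3.59932137e+01,  7.75359711e-02,
        4.91814036e-02, -1.98274233e-04]), 'position': array([ 187.46852397, -621.74533816,  232.39731941]), 'eef_rot': array([-1.79880355e+02, -9.64337193e-03,  1.67767363e+01]), 'ft_force': array([-0.44667212,  0.67467544,  0.20065184]), 'ft_torque': array([-0.02342193,  0.00771006, -0.01426065]), 'grip_force': 0.0, 'gripper_width': 0.9992420800734406}
top can_mid 0.96 [304.6, 181.1, 25.3, 31.9] all [ 601. -103.    4.] [657. -58. 140.] top [622.5 -80.7 136.7]
top bottle_mid 0.96 [278.3, 206.1, 17.9, 26.5] all [553. -29.   7.] [592.  17. 125.] top [577.8  -7.4 122.5]
top jar_mid 0.7 [251.2, 177.3, 22.3, 31.7] all [612.  20.   6.] [662.  69.  90.] top [637.8  45.   87.2]
top model_mid 0.77 [273.5, 193.5, 26.6, 12.2] all [615. -37.  15.] [646.  13.  44.] top [63
[... 1689 characters left out ...]
.    3.] [685. 123.  30.] top [592.6 -10.9  28. ]
side mat 0.79 [133.3, 167.1, 101.4, 64.6] all [397. 222.   1.] [607. 360.   6.] top [502.  290.9   3.6]
side pan 0.9 [277.8, 306.7, 162.7, 111.7] all [ 407. -378.    1.] [ 618. -238.   41.] top [ 513.  -310.2   39. ]
side opposing_mid 0.58 [361.2, 343.1, 36.2, 45.1] all [ 546. -339.    3.] [ 575. -287.   41.] top [ 559.  -313.6   38.9]
side tin 0.74 [234.6, 219.1, 23.8, 18.2] all [537.  69.   6.] [575. 108.  24.] top [556.4  88.6  21.6]
side tin 0.35 [276.2, 193.6, 25.1, 36.4] all [615.  18.  34.] [660.  68.  86.] top [637.2  44.1  84.3]
side dish 0.75 [274.1, 276.5, 22.6, 18.6] all [ 514. -112.    4.] [549. -65.  26.] top [530.2 -96.1  22.9]
```

Run:
```python
from h import *
c=cv2.imread("pics/top0.png"); cv2.imwrite("pics/a.png",cv2.resize(c[150:320,110:480],None,fx=2.15,fy=2.15,interpolation=cv2.INTER_CUBIC))
c=cv2.imread("pics/side0.png"); cv2.imwrite("pics/b.png",cv2.resize(c[140:420,120:480],None,fx=2.1,fy=2.1,interpolation=cv2.INTER_CUBIC))
```

```text
(no output)
```

View pics/a.png

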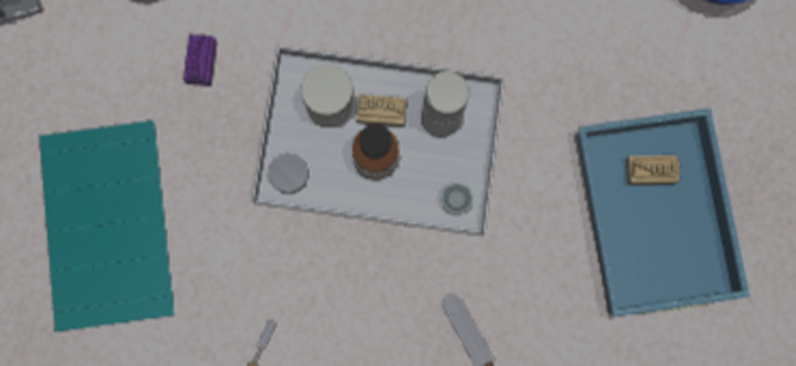

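View pics/b.png

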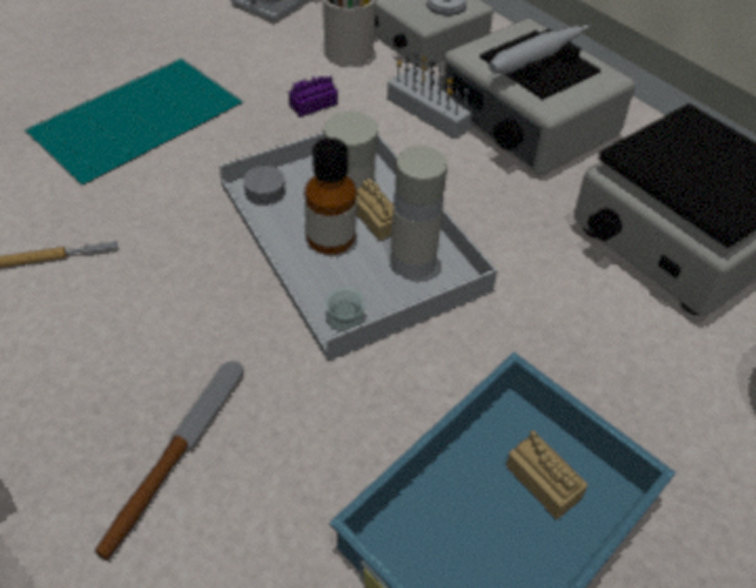

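Run:
```python
from h import *
for n in ("top","side"):
    c=camera(n); W=pts(c)
    for t in ["mat","pan","tray","opposing_mid","model_mid"]:
        rs=regions_of(c,t)
        for r in rs[:2]:
            w=W[r["mask"]]; w=w[~np.isnan(w[:,0])]
            if t in("pan","tray"): w=w[abs(w[:,2]-{"pan":40,"tray":30}[t])<9]
            if len(w)<20: continue
            print(n,t,round(r["score"],2),np.median(w,0).round(),cv2.minAreaRect(w[:,:2].astype(np.float32)))
```

```text
top mat 0.6 [501. 292.   5.] ((505.0262145996094, 292.0246276855469), (220.30258178710938, 131.01834106445312), 7.981361389160156)
top mat 0.45 [586. -18.   6.] ((600.8224487304688, -10.680511474609375), (266.0599060058594, 185.8361358642578), 81.40642547607422)
top pan 0.77 [ 518. -327.   41.] ((514.90576171875, -317.15240478515625), (209.9168243408203, 149.53744506835938), 8.107770919799805)
top tray 0.88 [654.  -7.  30.] ((597.5961303710938, -11.367431640625), (256.4056396484375, 176.2558135986328), 81.9534683227539)
top opposing_mid 0.81 [ 562. -310.   31.] ((565.7093505859375, -313.3215637207031), (36.06589889526367, 54.14617919921875), 0.15541735291481018)
top model_mid 0.61 [687. 188.  28.] ((694.3934936523438, 193.37054443359375), (36.40042495727539, 64.11768341064453), 85.86476135253906)
top model_mid 0.52 [626. -16.  34.] ((630.2114868164062, -14.769889831542969), (51.125789642333984, 30.71873664855957), 84.76683807373047)
side mat 0.59 [494. 289.   4.] ((504.02923583984375, 292.87689208984375), (220.41049194335938, 131.90953063964844), 8.212315559387207)
side pan 0.82 [ 552. -281.   40.] ((513.591796875, -315.275146484375), (209.0208282470703, 147.6137237548828), 8.159217834472656)
side opposing_mid 0.65 [ 554. -317.   29.] ((561.0678100585938, -309.28875732421875), (30.600631713867188, 61.092369079589844), 0.8550258278846741)
side model_mid 0.88 [621. -19.  31.] ((626.1817016601562, -13.703327178955078), (118.2797622680664, 31.786882400512695), 67.79017639160156)
side model_mid 0.59 [683. 183.  23.] ((700.3552856445312, 198.67681884765625), (88.85230255126953, 53.224979400634766), 33.47666549682617)
```

```bash
python3 -m handwheel '[[[80,0,0,-40,-8.5],[80,0,0,-40,-8.5],[80,0,0,0,-8.5],[80,0,0,0,-8.5],[80,0,0,0,-8.5]]]' 20; python3 -m handwheel '[[[80,0,0,0,-8.5],[80,0,0,0,-8.5],[80,0,0,0,-8.5],[80,0,0,0,-5.2],[80,0,0,0,0]]]' 20
```

```text
clock: 2.2
position: [187.6, -622.5, 314.3]
eef_rot: [180.0, 0.0, 59.6]
ft_force: [1.2, -0.3, 0.2]
gripper_width: 0.842
grip_force: 0.0
clock: 2.7
position: [187.6, -622.3, 313.6]
eef_rot: [180.0, -0.0, 90.0]
ft_force: [0.4, 1.0, -0.8]
gripper_width: 0.842
grip_force: 0.0
```

```bash
python3 -m handwheel '[[[75,38.6,31,0,0],[75,38.6,31,0,0],[75,38.6,31,0,0],[75,38.6,31,0,0],[75,38.6,31,0,0]]]' >/dev/null; python3 -m handwheel '[[[75,38.6,31,0,0],[75,38.6,31,0,0],[75,38.6,31,0,0],[75,38.6,31,0,0],[75,38.6,31,0,0]]]'; python3 -m handwheel '[[[75,38.6,31,0,0],[75,38.6,31,0,0],[75,38.6,31,0,0],[75,38.6,31,0,0],[75,0,0,0,0]]]'; python3 -m handwheel '[[[75,0,0,0,0],[75,0,0,0,0]]]'
```

```text
clock: 3.7
position: [498.7, -234.7, 314.0]
eef_rot: [180.0, 0.0, 89.8]
ft_force: [1.2, -0.9, -0.1]
gripper_width: 0.788
grip_force: 0.0
clock: 4.2
position: [624.1, -77.5, 313.0]
eef_rot: [-180.0, -0.1, 90.2]
ft_force: [-0.6, -1.1, -0.7]
gripper_width: 0.788
grip_force: 0.0
clock: 4.4
position: [621.4, -82.7, 313.7]
eef_rot: [-180.0, 0.0, 89.9]
ft_force: [0.1, -0.5, 0.1]
gripper_width: 0.79
grip_force: 0.0
```

```bash
python3 -m handwheel '[[[68,1.5,0,49,0],[68,0,0,49,0],[68,0,0,45,0],[68,0,0,35,0],[68,0,0,19.5,0]]]'; python3 -m handwheel '[[[68,0,0,0,0],[68,0,0,0,0]]]'
python3 - <<'E'
from h import *
c=camera("side"); cv2.imwrite("pics/c.png",cv2.resize(c["pixels"][130:330,200:420],None,fx=3,fy=3))
E
```

```text
clock: 4.9
position: [618.8, -81.9, 112.2]
eef_rot: [-179.7, -0.1, 89.8]
ft_force: [0.0, 0.4, 0.1]
gripper_width: 0.713
grip_force: 0.0
clock: 5.1
position: [621.7, -81.8, 117.0]
eef_rot: [180.0, 0.0, 89.9]
ft_force: [0.2, -0.4, 0.8]
gripper_width: 0.717
grip_force: 0.0
```

View pics/c.png

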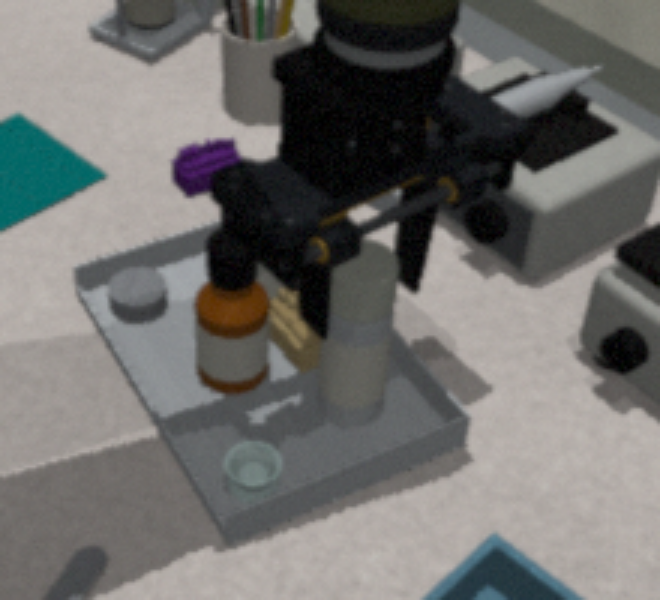

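The fingers straddle the cap near (360,280) centrally, with the bottle cap clear. Closing.

```bash
python3 -m handwheel '[[[50,0,0,0,0],[46,0,0,0,0],[42,0,0,0,0],[40,0,0,0,0],[40,0,0,0,0]]]' 20;python3 -m handwheel '[[[40,0,0,0,0],[40,0,0,0,0],[40,0,0,0,0]]]' 20; python3 -m handwheel '[[[40,0,0,-5,0],[40,0,0,-15,0],[40,0,0,-30,0],[40,0,0,-30,0],[40,0,0,-30,0]]]';python3 -m handwheel '[[[40,0,0,-30,0],[40,0,0,0,0],[40,0,0,0,0]]]'
```

```text
clock: 5.65
position: [622.2, -80.6, 117.0]
eef_rot: [179.9, 0.0, 90.0]
ft_force: [0.1, 0.3, 2.9]
gripper_width: 0.473
grip_force: 20.0
clock: 5.95
position: [622.3, -80.7, 117.1]
eef_rot: [179.9, 0.0, 90.0]
ft_force: [-1.9, -0.6, 4.4]
gripper_width: 0.467
grip_force: 20.0
clock: 6.45
position: [621.5, -80.5, 227.5]
eef_rot: [-180.0, -0.0, 90.0]
ft_force: [0.4, 0.5, -1.3]
gripper_width: 0.467
grip_force: 20.0
clock: 6.75
position: [621.9, -80.6, 256.7]
eef_rot: [179.9, 0.0, 90.0]
ft_force: [0.6, -0.1, -2.1]
gripper_width: 0.469
grip_force: 20.0
```

```bash
python3 -m handwheel '[[[40,10,0,0,0],[40,25,-5,0,0],[40,40,-4,0,0],[40,40,-4,0,0],[40,40,-4,0,0]]]'>/dev/null;python3 -m handwheel '[[[40,40,-4,0,0],[40,40,-4,0,0],[40,40,-4,0,0],[40,40,-4,0,0],[40,40,-4,0,0]]]'>/dev/null;python3 -m handwheel '[[[40,20,-5,0,0],[40,8,-1,0,0],[40,0,0,40,0],[40,0,0,45,0],[40,0,0,30,0]]]';python3 -m handwheel '[[[40,0,0,10,0],[40,0,0,8,0],[40,0,0,4,0],[40,0,0,0,0],[40,0,0,0,0]]]'
```

```text
clock: 8.25
position: [576.8, 301.1, 136.2]
eef_rot: [-179.7, 0.2, 90.0]
ft_force: [-0.3, -0.4, -1.2]
gripper_width: 0.47
grip_force: 20.0
clock: 8.75
position: [580.1, 302.8, 121.1]
eef_rot: [179.8, -0.1, 90.0]
ft_force: [-0.2, 0.6, -0.8]
gripper_width: 0.47
grip_force: 20.0
```

```bash
python3 -m handwheel '[[[40,0,0,2,0],[40,0,0,1.5,0],[40,0,0,1,0],[40,0,0,0.5,0],[40,0,0,0,0]]]';python3 -m handwheel '[[[40,0,0,0.5,0],[40,0,0,0,0]]]'
```

```text
clock: 9.25
position: [579.5, 302.7, 116.0]
eef_rot: [179.9, -0.0, 90.0]
ft_force: [-2.3, -0.8, 6.4]
gripper_width: 0.47
grip_force: 20.0
clock: 9.45
position: [579.5, 302.8, 116.1]
eef_rot: [179.9, -0.0, 90.0]
ft_force: [-3.3, -1.7, 7.4]
gripper_width: 0.477
grip_force: 20.0
```

```bash
python3 -m handwheel '[[[55,0,0,0,0],[65,0,0,0,0],[65,0,0,0,0],[65,0,0,-5,0],[65,0,0,-30,0]]]';python3 -m handwheel '[[[65,0,0,-25,0],[65,-20,-3,0,0],[65,-45,0,0,0],[65,-45,0,0,0],[65,-45,0,0,0]]]' >/dev/null;python3 -m handwheel '[[[60,-45,0,0,0],[60,-45,0,0,0],[60,-40,0,0,0],[60,-20,0,0,0],[60,-5,0,0,0]]]' >/dev/null; python3 -m handwheel '[[[60,0,0,0,0],[60,0,0,0,0]]]'
```

```text
clock: 9.95
position: [576.2, 301.2, 144.3]
eef_rot: [-179.5, 0.2, 90.0]
ft_force: [1.0, 0.3, -1.0]
gripper_width: 0.679
grip_force: 0.0
clock: 11.15
position: [575.5, -6.9, 173.2]
eef_rot: [-180.0, -0.0, 90.0]
ft_force: [0.4, -0.5, 0.6]
gripper_width: 0.627
grip_force: 0.0
```

```bash
cat > s.py <<'E'
from h import *
import sys
for n in ("top","side"):
    c=camera(n); W=pts(c); cv2.imwrite(f"pics/last_{n}.png",c["pixels"])
    for t in sys.argv[1:]:
        for r in regions_of(c,t)[:2]:
            w=W[r["mask"]]; w=w[~np.isnan(w[:,0])]
            if len(w)<5: continue
            zt=np.percentile(w[:,2],97); top=w[w[:,2]>zt-6]
            print(n,t,round(r["score"],2),"top",((np.percentile(top,2,axis=0)+np.percentile(top,98,axis=0))/2).round(1))
E
python3 s.py can_mid bottle_mid
```

```text
top can_mid 0.64 top [580.6 302.2 136.1]
side can_mid 0.67 top [578.4 302.2 132. ]
side bottle_mid 0.75 top [575.5  -7.  118.7]
```

```bash
python3 -m handwheel '[[[60,0,0,25,0],[60,0,0,25,0],[60,0,0,12,0],[60,0,0,5,0],[60,0,0,0,0]]]';python3 -m handwheel '[[[45,0,0,0,0],[36,0,0,0,0],[30,0,0,0,0],[28,0,0,0,0],[28,0,0,0,0]]]' 25; python3 -m handwheel '[[[28,0,0,0,0],[28,0,0,0,0],[28,0,0,0,0],[28,0,0,0,0]]]' 25
```

```text
clock: 11.95
position: [575.6, -7.4, 106.3]
eef_rot: [-179.9, -0.0, 90.0]
ft_force: [0.0, -0.9, 0.1]
gripper_width: 0.631
grip_force: 0.0
clock: 12.45
position: [576.1, -7.7, 107.2]
eef_rot: [180.0, 0.0, 90.0]
ft_force: [-0.2, -0.5, 2.0]
gripper_width: 0.336
grip_force: 25.0
clock: 12.85
position: [576.1, -7.6, 107.3]
eef_rot: [180.0, 0.0, 90.0]
ft_force: [-1.6, 0.2, 5.5]
gripper_width: 0.33
grip_force: 25.0
```

```bash
python3 -m handwheel '[[[28,0,0,-5,0],[28,0,0,-15,0],[28,0,0,-40,0],[28,0,0,-40,0],[28,0,0,-10,0]]]';python3 -m handwheel '[[[28,10,-3,0,0],[28,25,-6,0,0],[28,40,-9.5,0,0],[28,40,-9.5,0,0],[28,40,-9.5,0,0]]]';python3 -m handwheel '[[[28,40,-9.5,0,0],[28,40,-9.5,0,0],[28,40,-9.5,0,0],[28,20,-5,0,0],[28,4.5,0,0,0]]]' >/dev/null;python3 -m handwheel '[[[28,0,0,30,0],[28,0,0,40,0],[28,0,0,20,0],[28,0,0,10,0],[28,0,0,5,0]]]' >/dev/null;python3 -m handwheel '[[[28,0,0,0,0],[28,0,0,0,0]]]'
```

```text
clock: 13.35
position: [578.4, -7.8, 223.0]
eef_rot: [179.5, 0.0, 90.0]
ft_force: [0.9, -0.6, -0.9]
gripper_width: 0.335
grip_force: 25.0
clock: 13.85
position: [535.9, 149.0, 213.3]
eef_rot: [-179.7, 0.0, 89.9]
ft_force: [1.0, 0.3, -3.0]
gripper_width: 0.33
grip_force: 25.0
clock: 15.05
position: [505.9, 292.2, 113.1]
eef_rot: [179.9, -0.1, 90.0]
ft_force: [0.5, -0.6, -2.7]
gripper_width: 0.329
grip_force: 25.0
```

```bash
python3 -m handwheel '[[[28,0,0,2,0],[28,0,0,2,0],[28,0,0,1.5,0],[28,0,0,0.5,0],[28,0,0,0,0]]]';python3 -m handwheel '[[[28,0,0,0.5,0],[28,0,0,0,0]]]'
```

```text
clock: 15.55
position: [505.2, 292.1, 106.3]
eef_rot: [180.0, -0.0, 90.0]
ft_force: [-1.4, -1.1, 1.2]
gripper_width: 0.335
grip_force: 25.0
clock: 15.75
position: [505.3, 292.2, 106.3]
eef_rot: [180.0, -0.0, 90.0]
ft_force: [-2.4, -1.1, 5.7]
gripper_width: 0.33
grip_force: 25.0
```

```bash
python3 -m handwheel '[[[45,0,0,0,0],[52,0,0,0,0],[52,0,0,0,0],[52,0,0,-5,0],[52,0,0,-30,0]]]';python3 -m handwheel '[[[60,0,0,-40,0],[70,-13,7,-5,0],[75,-38,20,0,0],[75,-38,20,0,0],[75,-38,20,0,0]]]' >/dev/null;python3 -m handwheel '[[[75,-38,20,0,0],[75,-38,20,0,0],[75,-30,16,0,0],[75,-14.5,9,0,0],[75,0,0,0,0]]]' >/dev/null; python3 -m handwheel '[[[75,0,0,0,0],[75,0,0,0,0]]]'; python3 s.py bottle_mid jar_mid can_mid
```

```text
clock: 16.25
position: [502.3, 290.6, 136.3]
eef_rot: [-179.6, 0.2, 90.0]
ft_force: [0.0, 0.8, -1.2]
gripper_width: 0.542
grip_force: 0.0
clock: 17.45
position: [636.2, 45.9, 185.0]
eef_rot: [-180.0, -0.0, 90.1]
ft_force: [1.2, -0.3, -0.1]
gripper_width: 0.79
grip_force: 0.0
top bottle_mid 0.83 top [505.2 291.6 121.8]
top can_mid 0.96 top [580.2 301.9 136. ]
side bottle_mid 0.87 top [504.6 292.7 117.9]
side jar_mid 0.93 top [635.7  43.8  83.2]
side can_mid 0.8 top [576.7 301.6 132.5]
side can_mid 0.49 top [ 559.  -313.9   38.9]
```

```bash
python3 -m handwheel '[[[70,-1.3,0.5,40,0],[70,0,0,40,0],[70,0,0,20,0],[70,0,0,10,0],[70,0,0,3,0]]]' >/dev/null;python3 -m handwheel '[[[70,0,0,0,0],[60,0,0,0,0],[54,0,0,0,0],[50,0,0,0,0],[50,0,0,0,0]]]' 25; python3 -m handwheel '[[[50,0,0,0,0],[50,0,0,0,0],[50,0,0,0,0],[50,0,0,0,0]]]' 25
```

```text
clock: 18.85
position: [638.1, 43.1, 73.7]
eef_rot: [179.9, 0.0, 90.0]
ft_force: [-0.8, 0.3, 4.9]
gripper_width: 0.573
grip_force: 25.0
clock: 19.25
position: [638.1, 43.1, 73.7]
eef_rot: [179.9, 0.0, 90.0]
ft_force: [-1.7, -0.7, 5.8]
gripper_width: 0.57
grip_force: 25.0
```

```bash
python3 -m handwheel '[[[50,0,0,-5,0],[50,0,0,-15,0],[50,0,0,-40,0],[50,0,0,-40,0],[50,0,0,-30,0]]]';python3 -m handwheel '[[[50,12,-11,0,0],[50,25,-22,0,0],[50,32,-28,0,0],[50,32,-28,0,0],[50,32,-28,0,0]]]' >/dev/null;python3 -m handwheel '[[[50,32,-28,0,0],[50,32,-28,0,0],[50,25,-22,0,0],[50,12,-10,0,0],[50,4.5,-3,0,0]]]' >/dev/null;python3 -m handwheel '[[[50,0,0,30,0],[50,0,0,40,0],[50,0,0,35,0],[50,0,0,14,0],[50,0,0,5,0]]]' >/dev/null;python3 -m handwheel '[[[50,0,0,0,0],[50,0,0,0,0]]]'
```

```text
clock: 19.75
position: [637.9, 43.1, 205.6]
eef_rot: [179.8, 0.0, 90.0]
ft_force: [0.6, 0.4, -1.7]
gripper_width: 0.573
grip_force: 25.0
clock: 21.45
position: [431.0, 282.2, 80.2]
eef_rot: [179.8, -0.1, 90.0]
ft_force: [0.4, -0.1, -2.3]
gripper_width: 0.57
grip_force: 25.0
```

```bash
python3 -m handwheel '[[[50,0,0,3,0],[50,0,0,2,0],[50,0,0,1.5,0],[50,0,0,0.5,0],[50,0,0,0,0]]]';python3 -m handwheel '[[[50,0,0,0.5,0],[50,0,0,0,0]]]'
```

```text
clock: 21.95
position: [430.0, 282.1, 72.7]
eef_rot: [180.0, -0.0, 90.0]
ft_force: [-2.3, -0.8, 5.1]
gripper_width: 0.568
grip_force: 25.0
clock: 22.15
position: [430.0, 282.2, 72.7]
eef_rot: [180.0, -0.0, 90.0]
ft_force: [-3.5, 0.4, 7.1]
gripper_width: 0.576
grip_force: 25.0
```

```bash
python3 -m handwheel '[[[60,0,0,0,0],[62,0,0,0,0],[62,0,0,0,0],[62,0,0,-5,0],[62,0,0,-35,0]]]';python3 -m handwheel '[[[62,0,0,-45,0],[62,-16,11,-15,0],[60,-35,23.5,0,0],[60,-40,27,0,0],[60,-40,27,0,0]]]' >/dev/null;python3 -m handwheel '[[[60,-40,27,0,0],[60,-40,27,0,0],[60,-40,27,0,0],[60,-30,20,0,0],[60,-15,10,0,0]]]' >/dev/null; python3 -m handwheel '[[[56,0,0,0,7],[56,0,0,0,0],[56,0,0,0,0]]]'
python3 - <<'E'
from h import *
for n in ("top","side"):
    c=camera(n); W=pts(c); cv2.imwrite(f"pics/d_{n}.png",c["pixels"])
    for t in ["model_mid","jar_mid","bottle_mid","can_mid"]:
        for r in regions_of(c,t)[:2]:
            w=W[r["mask"]]; w=w[~np.isnan(w[:,0])]
            print(n,t,round(r["score"],2),np.percentile(w,3,axis=0).round(),np.percentile(w,97,axis=0).round())
c=cv2.imread("pics/d_side.png"); cv2.imwrite("pics/d.png",cv2.resize(c[140:300,120:400],None,fx=2.8,fy=2.8))
E
```

```text
clock: 22.65
position: [426.3, 280.0, 106.7]
eef_rot: [-179.5, 0.3, 90.0]
ft_force: [0.2, 0.1, 0.5]
gripper_width: 0.648
grip_force: 0.0
clock: 23.95
position: [628.5, -13.8, 170.6]
eef_rot: [-180.0, -0.0, 83.2]
ft_force: [-0.2, 0.3, 0.6]
gripper_width: 0.587
grip_force: 0.0
top model_mid 0.5 [663. 175.   9.] [712. 205.  41.]
top model_mid 0.18 [559. 280.  19.] [598. 321. 138.]
top jar_mid 0.65 [407. 257.  18.] [454. 306.  89.]
top bottle_mid 0.74 [482. 268.  11.] [524. 306. 123.]
top can_mid 0.69 [559. 280.  23.] [598. 319. 138.]
side model_mid 0.79 [661. 176.   3.] [711. 207.  38.]
side model_mid 0.74 [613. -40.   5.] [640.  10.  42.]
side jar_mid 0.44 [538.  69.   7.] [575. 108.  24.]
side bottle_mid 0.82 [481. 269.   9.] [524. 302. 120.]
side bottle_mid 0.29 [ 504. -142.    3.] [688. 118.  30.]
side can_mid 0.91 [557. 281.   9.] [597. 314. 134.]
```

View pics/d.png

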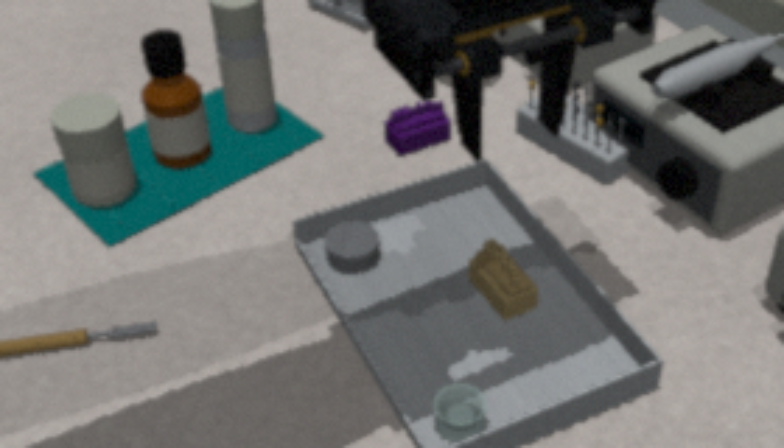

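All three stand on the mat; the model at (505,280) is free. Descend on it.

```bash
python3 -m handwheel '[[[54,-0.7,1,40,0],[54,0,0,45,0],[54,0,0,35,0],[54,0,0,12,0],[54,0,0,7,0]]]' >/dev/null;python3 -m handwheel '[[[54,0,0,3,0],[54,0,0,1,0],[54,0,0,0,0]]]';python3 -m handwheel '[[[40,0,0,0,0],[34,0,0,0,0],[28,0,0,0,0],[26,0,0,0,0],[26,0,0,0,0]]]' 20; python3 -m handwheel '[[[26,0,0,0,0],[26,0,0,0,0],[26,0,0,0,0],[26,0,0,0,0]]]' 20
```

```text
clock: 25.25
position: [631.1, -15.4, 29.6]
eef_rot: [179.8, -0.0, 83.0]
ft_force: [-0.8, 0.2, 0.3]
gripper_width: 0.57
grip_force: 0.0
clock: 25.75
position: [629.8, -15.2, 28.0]
eef_rot: [-180.0, 0.0, 83.0]
ft_force: [-1.1, -0.6, 2.3]
gripper_width: 0.313
grip_force: 19.9
clock: 26.15
position: [629.8, -15.2, 27.9]
eef_rot: [-180.0, -0.0, 83.0]
ft_force: [-1.8, 0.3, 4.0]
gripper_width: 0.315
grip_force: 19.9
```

```bash
python3 -m handwheel '[[[26,0,0,-5,0],[26,0,0,-15,0],[26,0,0,-40,0],[26,0,0,-40,-3.5],[26,0,0,-10,-3.5]]]';python3 -m handwheel '[[[26,-13,-7,0,0],[26,-30,-16,0,0],[26,-40,-21.5,0,0],[26,-40,-21.5,0,0],[26,-40,-21.5,0,0]]]' >/dev/null;python3 -m handwheel '[[[26,-40,-21.5,0,0],[26,-40,-21.5,0,0],[26,-35,-18.5,0,0],[26,-20,-11,0,0],[26,-10,-5,0,0]]]' >/dev/null;python3 -m handwheel '[[[26,0,0,0,-4],[26,0,0,0,-4],[26,0,0,0,0],[26,0,0,0,0]]]'
python3 - <<'E'
from h import *
c=camera("side"); cv2.imwrite("pics/e.png",cv2.resize(c["pixels"][200:420,240:480],None,fx=2.6,fy=2.6))
E
```

```text
clock: 26.65
position: [633.1, -15.6, 144.8]
eef_rot: [179.4, 0.1, 90.1]
ft_force: [0.0, -0.6, -0.6]
gripper_width: 0.317
grip_force: 19.9
clock: 28.05
position: [464.3, -322.6, 136.9]
eef_rot: [-180.0, -0.1, 97.9]
ft_force: [-0.1, -0.2, -2.2]
gripper_width: 0.315
grip_force: 19.9
```

View pics/e.png

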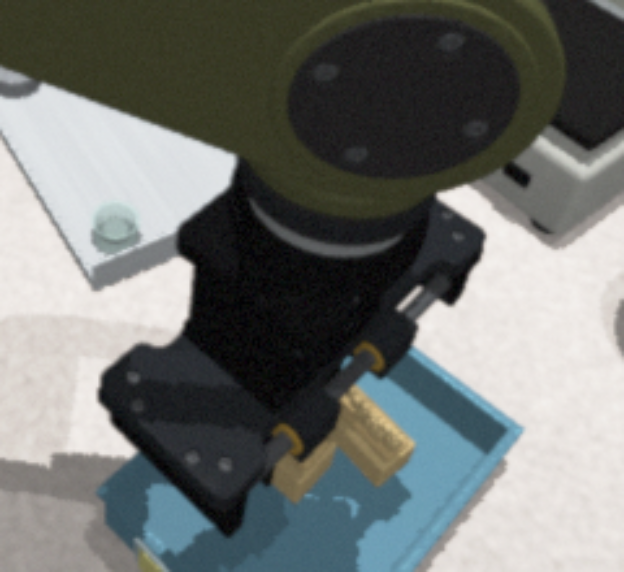

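The model is held level over the empty half of the pan. Lowering.

```bash
python3 -m handwheel '[[[26,0,0,30,0],[26,0,0,40,0],[26,0,0,22,0],[26,0,0,8,0],[26,0,0,4,0]]]' >/dev/null;python3 -m handwheel '[[[26,0,0,1,0],[26,0,0,0,0],[26,0,0,0,0]]]';python3 -m handwheel '[[[26,0,0,2,0],[26,0,0,1.5,0],[26,0,0,0.5,0],[26,0,0,0.5,0],[26,0,0,0,0]]]';python3 -m handwheel '[[[26,0,0,0,0],[26,0,0,0,0]]]'
```

```text
clock: 28.9
position: [465.5, -323.9, 34.2]
eef_rot: [179.9, 0.1, 98.0]
ft_force: [-0.1, -0.5, -1.0]
gripper_width: 0.315
grip_force: 19.9
clock: 29.4
position: [464.5, -323.1, 28.0]
eef_rot: [-180.0, -0.0, 98.0]
ft_force: [0.0, -0.5, -1.2]
gripper_width: 0.318
grip_force: 19.9
clock: 29.6
position: [464.6, -323.2, 28.2]
eef_rot: [180.0, 0.0, 98.0]
ft_force: [-0.5, -0.3, -0.2]
gripper_width: 0.31
grip_force: 19.9
```

```bash
python3 -m handwheel '[[[26,0,0,0.7,0],[26,0,0,0.5,0],[26,0,0,0,0]]]';python3 -m handwheel '[[[26,0,0,0.5,0],[26,0,0,0,0]]]'
```

```text
clock: 29.9
position: [464.6, -323.2, 26.9]
eef_rot: [180.0, 0.0, 98.0]
ft_force: [0.1, -0.4, -0.5]
gripper_width: 0.315
grip_force: 19.9
clock: 30.1
position: [464.7, -323.2, 27.0]
eef_rot: [-180.0, -0.0, 98.0]
ft_force: [-2.0, 1.8, 3.7]
gripper_width: 0.311
grip_force: 19.9
```

```bash
python3 -m handwheel '[[[36,0,0,0,0],[46,0,0,0,0],[46,0,0,0,0],[46,0,0,-5,0],[46,0,0,-30,0]]]';python3 -m handwheel '[[[60,0,0,-45,0],[62,0,0,-45,4],[62,10,0,-20,4],[62,30,-2,0,0],[62,45,-3,0,0]]]';python3 -m handwheel '[[[62,45,-3,0,0],[62,45,-3,0,0],[62,45,-3,0,0],[62,45,-3,0,0],[62,45,-3,0,0]]]'>/dev/null; python3 -m handwheel '[[[62,45,-3,0,0],[62,45,-3,0,0],[62,45,-3,0,0],[62,45,-3,0,0],[62,45,-3,0,0]]]' >/dev/null; python3 -m handwheel '[[[62,40,0,0,0],[62,20,0,0,0],[62,10,0,0,0],[62,0,0,0,0],[62,0,0,0,0]]]'; python3 s.py model_mid opposing_mid jar_mid
python3 - <<'E'
from h import *
c=cv2.imread("pics/last_side.png"); cv2.imwrite("pics/f.png",cv2.resize(c[260:420,250:460],None,fx=2.8,fy=2.8))
E
```

```text
clock: 30.6
position: [462.1, -321.1, 58.1]
eef_rot: [-179.7, -0.3, 98.0]
ft_force: [0.3, -0.5, -0.7]
gripper_width: 0.486
grip_force: 0.0
clock: 31.1
position: [459.7, -239.0, 173.6]
eef_rot: [179.8, 0.1, 89.8]
ft_force: [0.2, -0.0, -1.1]
gripper_width: 0.653
grip_force: 0.0
clock: 32.6
position: [429.2, 281.1, 171.4]
eef_rot: [-180.0, 0.0, 90.0]
ft_force: [-0.8, -0.1, 0.9]
gripper_width: 0.652
grip_force: 0.0
top model_mid 0.86 top [687.6 190.7  38.9]
top model_mid 0.64 top [ 466.6 -321.3   41. ]
top opposing_mid 0.82 top [ 561.2 -312.5   40.9]
top opposing_mid 0.68 top [559.7  89.3  25.7]
top jar_mid 0.65 top [431.5 273.5  85.7]
side model_mid 0.73 top [ 464.6 -321.    38.9]
side model_mid 0.67 top [687.1 192.1  36. ]
side opposing_mid 0.67 top [ 559.3 -313.7   38.7]
side jar_mid 0.9 top [427.3 281.4  82.5]
```

View pics/f.png

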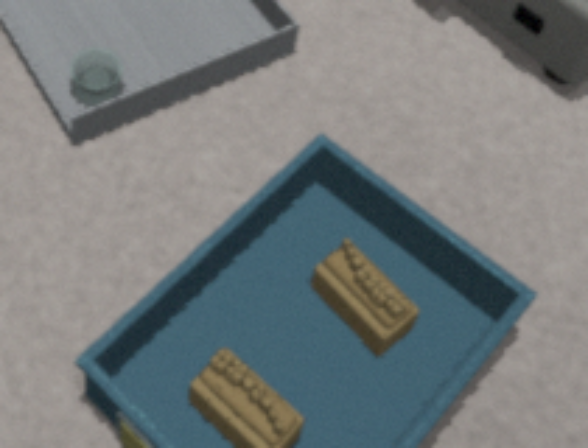

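The model stands teeth up at (245,400), parallel to its opposing model at (365,295). Now the jar.

```bash
python3 -m handwheel '[[[62,1,0.8,40,0],[62,0,0,35,0],[62,0,0,15,0],[62,0,0,7,0],[62,0,0,2,0]]]' >/dev/null;python3 -m handwheel '[[[62,0,0,0,0],[62,0,0,0,0],[54,0,0,0,0],[50,0,0,0,0],[50,0,0,0,0]]]' 25; python3 -m handwheel '[[[50,0,0,0,0],[50,0,0,0,0],[50,0,0,0,0],[50,0,0,0,0]]]' 25
```

```text
clock: 34.0
position: [430.4, 283.2, 73.6]
eef_rot: [179.9, -0.0, 90.0]
ft_force: [-1.5, 0.3, 5.3]
gripper_width: 0.574
grip_force: 25.0
clock: 34.4
position: [430.4, 283.2, 73.5]
eef_rot: [179.9, -0.0, 90.0]
ft_force: [-2.2, -0.6, 6.5]
gripper_width: 0.572
grip_force: 25.0
```

```bash
python3 -m handwheel '[[[50,0,0,-5,0],[50,0,0,-15,0],[50,0,0,-40,0],[50,0,0,-40,0],[50,0,0,-30,0]]]';python3 -m handwheel '[[[50,-12,11,0,0],[50,-25,22,0,0],[50,-32,28,0,0],[50,-32,28,0,0],[50,-32,28,0,0]]]' >/dev/null;python3 -m handwheel '[[[50,-32,28,0,0],[50,-32,28,0,0],[50,-25,22,0,0],[50,-12,10,0,0],[50,-5,2.3,0,0]]]' >/dev/null;python3 -m handwheel '[[[50,0,0,30,0],[50,0,0,40,0],[50,0,0,35,0],[50,0,0,14,0],[50,0,0,4,0]]]' >/dev/null;python3 -m handwheel '[[[50,0,0,0,0],[50,0,0,0,0],[50,0,0,0,0]]]'
```

```text
clock: 34.9
position: [430.5, 283.0, 205.8]
eef_rot: [179.8, -0.1, 90.0]
ft_force: [0.8, 0.1, -1.5]
gripper_width: 0.572
grip_force: 25.0
clock: 36.7
position: [638.7, 43.8, 82.0]
eef_rot: [179.8, 0.0, 90.0]
ft_force: [-0.4, -0.7, -1.7]
gripper_width: 0.573
grip_force: 25.0
```

```bash
python3 -m handwheel '[[[50,0,-0.5,3,0],[50,0,0,2,0],[50,0,0,1.5,0],[50,0,0,0.5,0],[50,0,0,0,0]]]';python3 -m handwheel '[[[50,0,0,0.5,0],[50,0,0,0,0]]]'
```

```text
clock: 37.2
position: [637.1, 43.7, 74.6]
eef_rot: [180.0, -0.0, 90.0]
ft_force: [-5.1, -0.3, 7.1]
gripper_width: 0.573
grip_force: 25.0
clock: 37.4
position: [637.1, 43.7, 74.6]
eef_rot: [180.0, 0.0, 90.0]
ft_force: [-5.2, 0.2, 9.8]
gripper_width: 0.572
grip_force: 25.0
```

```bash
python3 -m handwheel '[[[60,0,0,0,0],[70,0,0,0,0],[70,0,0,0,0],[70,0,0,-5,0],[70,0,0,-30,0]]]';python3 -m handwheel '[[[70,0,0,-42,0],[62,13,-7,-35,0],[55,38,-20,0,0],[52,38,-20,0,0],[52,38,-20,0,0]]]' >/dev/null;python3 -m handwheel '[[[52,38,-20,0,0],[52,38,-20,0,0],[52,30,-16,0,0],[52,15.5,-8.5,0,0],[52,0,0,0,0]]]' >/dev/null; python3 -m handwheel '[[[52,0,0,0,0],[52,0,0,0,0]]]'; python3 s.py jar_mid
```

```text
clock: 37.9
position: [633.5, 43.7, 102.8]
eef_rot: [-179.5, -0.0, 90.0]
ft_force: [-0.8, -0.4, 0.2]
gripper_width: 0.737
grip_force: 0.0
clock: 39.1
position: [505.8, 291.6, 184.1]
eef_rot: [180.0, 0.0, 89.9]
ft_force: [0.2, -0.4, -0.3]
gripper_width: 0.546
grip_force: 0.0
top jar_mid 0.66 top [636.5  44.   87.2]
side jar_mid 0.74 top [503.6 291.6 117.9]
side jar_mid 0.67 top [633.1  43.7  83.8]
```

```bash
python3 -m handwheel '[[[52,0.5,-0.5,30,0],[52,0,0,30,0],[52,0,0,12,0],[52,0,0,5,0],[52,0,0,1,0]]]' >/dev/null;python3 -m handwheel '[[[52,0,0,0,0],[45,0,0,0,0],[36,0,0,0,0],[28,0,0,0,0],[28,0,0,0,0]]]' 25; python3 -m handwheel '[[[28,0,0,0,0],[28,0,0,0,0],[28,0,0,0,0],[28,0,0,0,0]]]' 25
```

```text
clock: 40.3
position: [505.0, 293.0, 106.6]
eef_rot: [180.0, -0.0, 90.0]
ft_force: [0.4, 0.2, 0.8]
gripper_width: 0.33
grip_force: 25.0
clock: 40.7
position: [505.1, 293.0, 106.6]
eef_rot: [180.0, -0.0, 90.0]
ft_force: [-0.5, -0.3, 5.4]
gripper_width: 0.331
grip_force: 25.0
```

```bash
python3 -m handwheel '[[[28,0,0,-5,0],[28,0,0,-15,0],[28,0,0,-40,0],[28,0,0,-40,0],[28,0,0,-15,0]]]';python3 -m handwheel '[[[28,-10,3,0,0],[28,-25,6,0,0],[28,-40,9.5,0,0],[28,-40,9.5,0,0],[28,-40,9.5,0,0]]]' >/dev/null;python3 -m handwheel '[[[28,-40,9.5,0,0],[28,-40,9.5,0,0],[28,-40,9.5,0,0],[28,-20,5,0,0],[28,-4.8,0,0,0]]]' >/dev/null;python3 -m handwheel '[[[28,0,0,30,0],[28,0,0,40,0],[28,0,0,22,0],[28,0,0,10,0],[28,0,0,5,0]]]' >/dev/null;python3 -m handwheel '[[[28,0,0,0,0],[28,0,0,0,0],[28,0,0,0,0]]]'
```

```text
clock: 41.2
position: [506.6, 293.6, 226.4]
eef_rot: [179.6, -0.2, 90.0]
ft_force: [0.3, 0.2, -1.2]
gripper_width: 0.337
grip_force: 25.0
clock: 43.0
position: [576.8, -7.1, 115.7]
eef_rot: [179.8, 0.0, 90.0]
ft_force: [-0.5, -0.0, -2.1]
gripper_width: 0.332
grip_force: 25.0
```

Target z about 107.6.

```bash
python3 -m handwheel '[[[28,0,0,3,0],[28,0,0,2,0],[28,0,0,1,0],[28,0,0,0.5,0],[28,0,0,0,0]]]';python3 -m handwheel '[[[28,0,0,0.7,0],[28,0,0,0.5,0],[28,0,0,0,0]]]'
```

```text
clock: 43.5
position: [575.7, -7.0, 107.7]
eef_rot: [-180.0, -0.0, 90.0]
ft_force: [-0.7, 0.2, -0.0]
gripper_width: 0.334
grip_force: 25.0
clock: 43.8
position: [575.8, -7.1, 107.6]
eef_rot: [-180.0, 0.0, 90.0]
ft_force: [-3.8, 0.5, 5.7]
gripper_width: 0.333
grip_force: 25.0
```

```bash
python3 -m handwheel '[[[45,0,0,0,0],[55,0,0,0,0],[55,0,0,0,0],[55,0,0,-5,0],[55,0,0,-30,0]]]';python3 -m handwheel '[[[65,0,0,-42,0],[65,20,3,0,0],[65,45,0,0,0],[65,45,0,0,0],[65,45,0,0,0]]]' >/dev/null;python3 -m handwheel '[[[65,45,0,0,0],[65,45,0,0,0],[65,40,0,0,0],[65,20,0,0,0],[65,5,0,0,0]]]' >/dev/null; python3 -m handwheel '[[[65,0,0,0,0],[65,0,0,0,0]]]'; python3 s.py jar_mid bottle_mid
```

```text
clock: 44.3
position: [572.8, -6.8, 137.5]
eef_rot: [-179.5, -0.0, 90.0]
ft_force: [0.3, -0.8, -1.0]
gripper_width: 0.572
grip_force: 0.0
clock: 45.5
position: [579.0, 301.5, 183.2]
eef_rot: [-180.0, 0.0, 89.9]
ft_force: [0.6, -0.8, -0.9]
gripper_width: 0.682
grip_force: 0.0
top jar_mid 0.65 top [636.4  43.6  87.3]
top bottle_mid 0.65 top [576.4  -7.4 122.7]
side jar_mid 0.9 top [634.4  44.1  83.7]
side bottle_mid 0.92 top [575.   -6.9 118.6]
```

```bash
python3 -m handwheel '[[[65,1,0.5,25,0],[65,0,0,25,0],[65,0,0,12,0],[65,0,0,5,0],[65,0,0,0,0]]]' >/dev/null;python3 -m handwheel '[[[65,0,0,0,0],[55,0,0,0,0],[46,0,0,0,0],[40,0,0,0,0],[40,0,0,0,0]]]' 20; python3 -m handwheel '[[[40,0,0,0,0],[40,0,0,0,0],[40,0,0,0,0],[40,0,0,0,0]]]' 20
```

```text
clock: 46.8
position: [579.5, 304.1, 116.9]
eef_rot: [180.0, -0.0, 90.0]
ft_force: [-0.9, -0.0, 2.6]
gripper_width: 0.472
grip_force: 20.0
clock: 47.2
position: [579.6, 304.2, 116.9]
eef_rot: [180.0, -0.0, 90.0]
ft_force: [-1.4, -0.4, 5.2]
gripper_width: 0.471
grip_force: 20.0
```

```bash
python3 -m handwheel '[[[40,0,0,-5,0],[40,0,0,-15,0],[40,0,0,-40,0],[40,0,0,-45,0],[40,0,0,-45,0]]]' ; python3 -m handwheel '[[[40,-10,0,0,0],[40,-25,5,0,0],[40,-40,4,0,0],[40,-40,4,0,0],[40,-40,4,0,0]]]'>/dev/null;python3 -m handwheel '[[[40,-40,4,0,0],[40,-40,4,0,0],[40,-40,4,0,0],[40,-40,4,0,0],[40,-40,4,0,0]]]'>/dev/null;python3 -m handwheel '[[[40,-20,5,0,0],[40,-8.5,0.7,0,0],[40,0,0,0,0],[40,0,0,0,0]]]';python3 -m handwheel '[[[40,0,0,35,0],[40,0,0,45,0],[40,0,0,40,0],[40,0,0,17,0],[40,0,0,5,0]]]' >/dev/null; python3 -m handwheel '[[[40,0,0,0,0],[40,0,0,0,0],[40,0,0,0,0]]]'
```

```text
clock: 47.7
position: [578.7, 303.7, 267.7]
eef_rot: [-179.9, 0.0, 90.0]
ft_force: [0.7, -0.1, -1.4]
gripper_width: 0.47
grip_force: 20.0
clock: 49.1
position: [621.5, -78.7, 266.0]
eef_rot: [-180.0, -0.0, 90.0]
ft_force: [-1.0, 0.7, -0.6]
gripper_width: 0.471
grip_force: 20.0
clock: 49.9
position: [623.5, -79.8, 127.1]
eef_rot: [179.7, 0.1, 90.0]
ft_force: [-0.2, -0.4, -1.6]
gripper_width: 0.471
grip_force: 20.0
```

```bash
python3 -m handwheel '[[[40,0,0,4,0],[40,0,0,2,0],[40,0,0,1,0],[40,0,0,0.5,0],[40,0,0,0,0]]]';python3 -m handwheel '[[[40,0,0,0.7,0],[40,0,0,0.5,0],[40,0,0,0,0]]]'
```

```text
clock: 50.4
position: [622.0, -79.7, 117.9]
eef_rot: [180.0, 0.0, 90.0]
ft_force: [-2.7, 1.0, 5.1]
gripper_width: 0.47
grip_force: 20.0
clock: 50.7
position: [622.2, -79.8, 117.9]
eef_rot: [180.0, 0.0, 90.0]
ft_force: [-4.5, 0.6, 9.7]
gripper_width: 0.468
grip_force: 20.0
```

Touching down. Release, rise, and move aside towards −y for a clear view.

```bash
python3 -m handwheel '[[[55,0,0,0,0],[68,0,0,0,0],[68,0,0,0,0],[68,0,0,-5,0],[68,0,0,-30,0]]]';python3 -m handwheel '[[[68,0,0,-45,0],[68,0,0,-45,0],[68,0,0,-40,0],[68,-20,-20,0,0],[68,-33,-33,0,0]]]' >/dev/null;python3 -m handwheel '[[[68,-33,-33,0,0],[68,-33,-33,0,0],[68,-33,-33,0,0],[68,-33,-33,0,0],[68,-33,-33,0,0]]]' >/dev/null;python3 -m handwheel '[[[68,-33,-20,0,0],[68,-33,0,0,0],[68,-33,0,0,0],[68,-33,0,0,0],[68,-33,0,0,0]]]' >/dev/null;python3 -m handwheel '[[[68,-33,0,0,0],[68,-33,0,0,0],[68,-33,0,0,0],[68,-33,0,0,0],[68,-15,0,0,0]]]'; python3 -m handwheel '[[[68,0,0,0,0],[68,0,0,0,0]]]';python3 s.py can_mid bottle_mid jar_mid model_mid opposing_mid tin dish;python3 - <<'E'
from h import *
c=cv2.imread("pics/last_side.png"); cv2.imwrite("pics/g.png",cv2.resize(c[140:420,120:480],None,fx=2.1,fy=2.1))
E
```

```text
clock: 51.2
position: [618.9, -78.9, 146.2]
eef_rot: [-179.5, -0.1, 90.0]
ft_force: [0.2, -0.1, -0.4]
gripper_width: 0.707
grip_force: 0.0
clock: 53.2
position: [383.0, -611.8, 279.8]
eef_rot: [-180.0, -0.0, 89.9]
ft_force: [0.1, -0.4, -0.1]
gripper_width: 0.714
grip_force: 0.0
clock: 53.4
position: [383.5, -609.1, 280.2]
eef_rot: [-180.0, -0.1, 90.0]
ft_force: [-0.6, -0.0, -0.4]
gripper_width: 0.719
grip_force: 0.0
top can_mid 0.86 top [621.5 -80.5 136.6]
top bottle_mid 0.97 top [576.2  -7.4 122. ]
top bottle_mid 0.22 top [ 514.8 -316.1   42. ]
top jar_mid 0.67 top [637.2  45.   87.7]
top jar_mid 0.38 top [621.9 -80.5 136.6]
top model_mid 0.88 top [ 466.3 -321.    42. ]
top model_mid 0.87 top [688.  192.1  39.9]
top opposing_mid 0.64 top [ 560.9 -312.6   42.6]
top tin 0.61 top [559.   90.5  25.9]
top dish 0.67 top [531.2 -96.6  26.7]
side can_mid 0.86 top [620.7 -80.7 133.2]
side jar_mid 0.59 top [638.3  44.6  84.3]
side model_mid 0.76 top [686.6 192.8  36. ]
```

View pics/g.png

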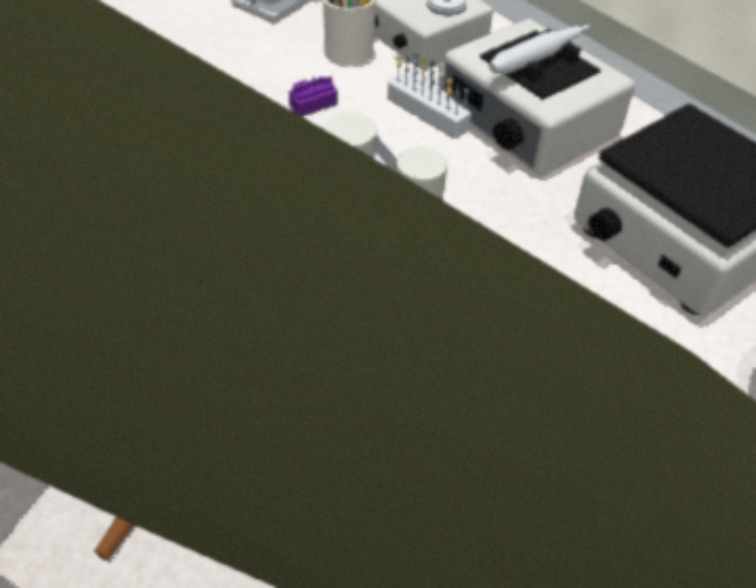

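The arm hides the middle of the side view, but the tops of the can (420,165) and jar (352,128) show. The top camera puts all three containers within 2 mm of where they started, and everything else is in place. Handing in.

```bash
python3 -c "
from workcell import *
print(close_job())"
```

```text
the job is handed in; nothing more can be done
None
```

I handed the job in at about 53 s: the model stands teeth up in the case pan beside its opposing model, and the can, bottle and jar are back upright in the tray within about 2 mm of where they stood, by the top camera.

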